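# Seat the bayonet lamp cartridge in the microscope lamp house and hold it home

## Robot

A 6-joint arm with a two-finger parallel gripper is mounted at the origin on the work surface. World frame = base frame: x ahead of the robot, y to its left, z up, the work surface at z = 0. Lengths are in m, angles in rad, forces in N, time in s.
With the tool pointing down it reaches from about 0.375 to 0.9 m from the base axis. Payload 3.1 kg.
Tool frame: the origin (TCP) lies midway between the tips of the shut fingers; the grasp point (between the pads) lies 19 mm behind it; z points along the fingers, x is the direction in which the jaws open and shut, and the axes are right-handed (so a half turn about z gives the same grasp; the last joint's range is limited). The gripper opens to 87 mm and grips with 3 to 60 N. Pads are 19 mm wide; open, the fingers measure 117 mm over their backs; the gripper's body (75 mm by 190 mm) begins 51 mm behind the grasp point.
Start: joints at [-1.389, 0.527, 1.433, -0, 1.181, -0.178], TCP at [0.22, -0.585, 0.223] pointing down, gripper open.
Joint ranges: [-3.08, 3.08], [-0.75, 2.2], [0.22, 2.44], [-1.43, 4.57], [0, 2.65], [-2.85, 2.85]. Speed limits (rad/s): [2.79, 2.79, 3.14, 3.14, 3.14, 3.14].

## Interface

Orientations are given as a unit quaternion [x, y, z, w].
In Python, from rig import * gives the robot as it stands.
- The arm moves only by the tool drive_tool, never from a script. Its argument "plan" is a list of rows, each an object with "offset": the shift along the tool's x, y, z in cm, a list of three; "delta_rot": the turn, a rotation vector about the tool's x, y, z in degrees, a list of three; "jaw": the finger opening in cm, from 0 to 8.7. In form: [{"offset": [dx, dy, dz], "delta_rot": [wx, wy, wz], "jaw": jaw}, ...]. A call has exactly 8 rows; each row is the pose to reach, as a shift and turn from the pose commanded when the call began, along the tool's axes at that moment; what a row does not reach only later rows make up. A row lasts 1/12 s, in which the tool goes at most 41.7 mm and 7.16 degrees, less where a joint would pass 70% of its speed; a pose out of reach is approached as far as the arm can. A call with a gripper value outside its range is refused whole. The fingers move at their own pace and stop on an object; "squeeze" is the grip in N (left out, the last holds). Time passes only in rows, so rows that repeat a pose let the fingers close, or fill a call up. It gives the time, the measured TCP pose, the force and the opening at its end, in the units of the state.
- get_obs(): the state, without advancing time (a new reading comes with each control period).
- camera(name): name is "side" or "top"; returns the picture (420x560x3 uint8, red, green, blue); there is no depth.
- calibration(name): a dict with "K" (3x3 intrinsics, pixels), "pose" (4x4, takes a point from camera to world coordinates). Camera axes: x right, y down, z forward; pixel columns grow to the right and rows downward; lengths in m; the calibration is good to about 2 mm. A picture is of the moment at which its call begins. calibration takes no time and is no camera call.
- hand_in(): hands the job in, once; it reports no verdict.
The state is a dict: "time": time; "q": joint angles; "joint_velocities": joint speeds; "joint_torque": joint torques, N m; "position": TCP position; "tool_rot": TCP orientation; "ft_force": force on the tool from outside, world axes, zero at the start; "moment": the same for the moment, N m; "grip_width": finger opening in m.
Only numpy, scipy, OpenCV 4.12 (cv2) and the standard library are available. Lean on these libraries where they do the work, as an engineer would, in place of code of your own. Each camera call takes 0.05 s, during which the arm holds its last target.

## Task

Take the lamp cartridge with the green flange out of the rack and set it upright on the raised socket of the lamp house with its two brass lugs in the two notches. Push it in against the spring until the flange sits down on the rim, turn it a quarter turn clockwise (seen from above) against the return spring up to the stop, and finish still gripping it there, pressed fully home and turned. Leave the orange cartridge, the jug and the wash bottle where they stand.

Things in the scene. Friction and masses are not known exactly. Their poses are not given: they have to be found in the camera images.
- lamp_centre (a point): Centre, half-way up, of the loose cartridge with the GREEN flange and top stripe (0.1-0.2 kg, 64 mm tall, upright in a rack pocket). z up, x along its grip bar and lugs; same after half a turn. White grip bar 44 mm long (x), 24 mm wide (y), 2 mm below to 32 mm above this point: grip it across y, fingertips just above the flange, which is 48 mm across, 8 to 2 mm below this point.
- spare_centre (a point): Same point of the other cartridge, alike but with ORANGE flange and stripe; leave it standing in its pocket.
- rack: Fixed grey slab 90 x 200 x 14 mm, origin under its centre, z up. Two round pockets 45 mm across, floor 8 mm above the table, centres at y = -60 and +60 mm; the cartridges stand in them, in either order, with any yaw.
- lamphouse: Fixed white box 130 (x) x 110 (y) x 40 mm, origin under its centre on the table, z up; place and yaw vary. On its middle stands a round aluminium collar 64 mm across, rim 85 mm above the table: the socket. Blue marks on the rim at the two notches (+x and -x), green marks where the grip bar points when turned home (86 degrees clockwise).
- socket_mouth (a point): Centre of the socket hole at rim height; axes as the lamp house. Hole 31.5 mm across in a 6 mm plate, notches 12 mm wide at +x and -x, out to 22 mm from the axis. Cartridge underside meets the spring contact 6 mm below the rim; lugs clear the plate at 16 mm; flange sits on the rim at 24 mm. With lugs under the plate it turns, clockwise only.
- contact (a joint): Travel in m of the spring contact inside the socket: 0 up, 0.018 with the cartridge fully home; pushes up with 3 N at 0 and 8.4 N when home.
- twist (a joint): Angle in rad of the spring-return rotor that the lugs push round: 0 at rest, grows clockwise, stop at 1.35. The lugs meet it after about 0.15 rad, so the cartridge has turned about 1.5 rad at the stop. Springs back with 0.07 N m at 0 and 0.2 N m at the stop.
- lamp: The same green cartridge; origin at the centre of its underside, 32 mm below lamp_centre, same axes. From the underside: metal barrel 28 mm across up to 24 mm (foot chamfered); two brass lugs towards +x and -x, 8 mm wide, 4 to 10 mm up, reaching 20 mm from the axis; flange from 24 to 30 mm, grip bar from 30 to 64 mm.
- jug_centre (a point): Centre, half-way up, of a pale measuring jug, 100 mm across and 130 mm tall, with a handle; leave alone.
- wash_bottle_centre (a point): Centre, half-way up, of a white bottle with red cap, 60 mm across, 140 mm tall; leave alone.
Mind the look-alikes: they are no part of the job. Leave any pink look-alike of the lamp alone.

How it is judged:
On the way, in this order (a step that is already met when the one before it is completed fails the run):
1. the green cartridge is lifted out of the rack in the gripper (height (world z) of lamp_centre above 0.07 m and contact force between the fingers and lamp above 1 N), for 0.1 s.
2. it stands upright in the raised socket, lugs in the notches, not yet turned (horizontal distance between lamp_centre and socket_mouth below 0.005 m and z of lamp_centre in the frame of socket_mouth below 0.023 m and value of joint twist below 0.2 rad and angle between the x axis of lamp_centre and the x axis of lamphouse, either way round below 0.4 rad), for 0.05 s.
At the end, for the whole second after the job is handed in: Green cartridge upright in the socket (5 mm off axis, 0.12 rad tilt at most), flange within 3 mm of the rim (contact over 14 mm), turned to within 0.25 rad of the stop (twist over 1.1, bar within 0.45 rad of the lamp house's y), at rest, still gripped (over 2 N) (horizontal distance between lamp_centre and socket_mouth below 0.005 m and angle between lamp_centre's own z axis and vertical below 0.12 rad and z of lamp_centre in the frame of socket_mouth below 0.011 m and value of joint contact above 0.014 m and value of joint twist above 1.1 rad and angle between the x axis of lamp_centre and the y axis of lamphouse, either way round below 0.45 rad and contact force between the fingers and lamp above 2 N and linear speed of lamp below 0.03 m/s); the arm keeps its last pose, push and grip.
It fails at once if the orange cartridge is moved more than 25 mm (distance of spare_centre from where it was at the start of the episode above 0.025 m).
It fails at once if the jug is moved more than 30 mm (distance of jug_centre from where it was at the start of the episode above 0.03 m).
It fails at once if the wash bottle is moved more than 30 mm (distance of wash_bottle_centre from where it was at the start of the episode above 0.03 m).
It also fails if it takes over 51 s, if anything falls off the work surface, if the arm or the gripper's body presses on something with over 40 N, if the wrist force passes 120 N, or if a joint passes its speed limit or range.

## Working session

There is one attempt and no reset: what is moved stays moved. The work goes in short steps, Python scripts to look and compute and a tool call to move; the robot and the scene stay as the last step left them, time stands still between calls to the robot, and variables do not carry over. Pictures are saved under pics/ and viewed, and the job is handed in when it is done.

Besides the shell and the picture viewer there is one more tool, called as name([rows], argument=value, ...), one row to a line, values as JSON. drive_tool: Moves the arm, as the interface text tells. Its arguments: {"type":"object","properties":{"plan":{"type":"array","items":{"type":"object","properties":{"offset":{"type":"array","items":{"type":"number"}},"delta_rot":{"type":"array","items":{"type":"number"}},"jaw":{"type":"number"}}}},"squeeze":{"type":"number"}},"required":["plan"]}

```bash
mkdir -p pics; ls
python3 - <<'E'
from rig import *
import cv2,numpy as np
print(get_obs())
for n in("side","top"):
    im=camera(n);cv2.imwrite(f"pics/{n}0.png",im[:,:,::-1]);np.save(f"{n}0.npy",im)
    c=calibration(n);print(n,np.round(c["K"],1),np.round(c["pose"],4))
E
```

```text
pics
{'time': 0.0, 'q': array([-1.38950499e+00,  5.28460394e-01,  1.43390133e+00,  3.15027058e-05,
        1.18140436e+00, -1.78514569e-01]), 'joint_velocities': array([ 0.00022998,  0.00070177, -0.00175579, -0.00010396,  0.00140877,
       -0.00132112]), 'joint_torque': array([-1.55799266e-04, -4.40039563e+01, -1.76589775e+01,  6.32778229e-02,
        5.82661398e-02, -1.69310256e-04]), 'position': array([ 0.21995094, -0.58423442,  0.2215755 ]), 'tool_rot': array([ 8.22216443e-01, -5.69173910e-01, -7.59205303e-04, -7.77670555e-04]), 'ft_force': array([-0.06621051, -0.65424619,  0.76607094]), 'moment': array([-0.04371114,  0.0058213 , -0.01181804]), 'grip_width': 0.08674030445932339}
side [[411.2   0.  280.7]
 [  0.  411.2 207.4]
 [  0.    0.    1. ]] [[-0.7368 -0.4532  0.5017 -0.0404]
 [-0.6759  0.4768 -0.562   0.6539]
 [ 0.0155 -0.7532 -0.6576  0.8377]
 [ 0.      0.      0.      1.    ]]
top [[478.6   0.  278.2]
 [  0.  478.6 210.3]
 [  0.    0.    1. ]] [[ 0.0119 -0.995   0.0992  0.3919]
 [-0.9999 -0.0123 -0.0035 -0.0099]
 [ 0.0047 -0.0991 -0.9951  1.2634]
 [ 0.      0.      0.      1.    ]]
```

View pics/top0.png

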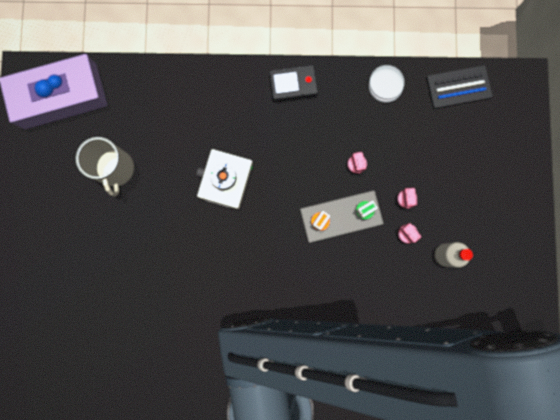

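View pics/side0.png

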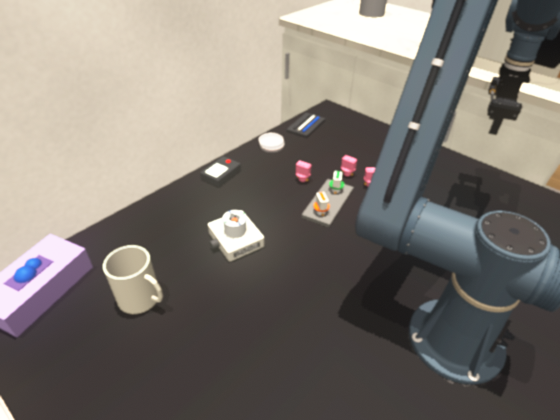

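Run:
```python
import cv2,numpy as np
t=np.load("top0.npy")[:,:,::-1];s=np.load("side0.npy")[:,:,::-1]
r=lambda im,x,y,w,h,k:cv2.resize(im[y:y+h,x:x+w],None,fx=k,fy=k,interpolation=cv2.INTER_CUBIC)
a=r(t,190,140,70,75,6);b=r(t,295,180,95,70,6)
cv2.imwrite("pics/za.png",a);cv2.imwrite("pics/zb.png",b)
cv2.imwrite("pics/zc.png",r(s,200,150,190,120,4))
```

```text
(no output)
```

View pics/za.png

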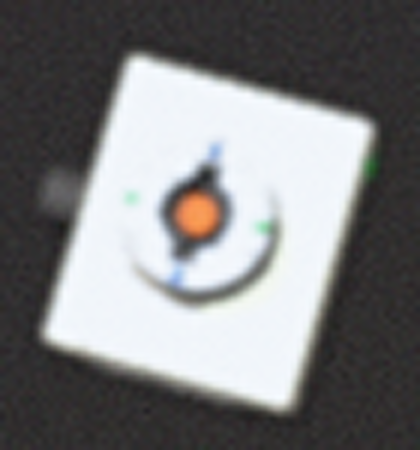

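View pics/zb.png

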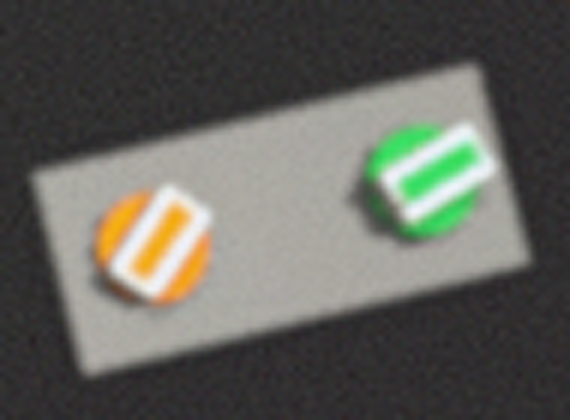

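View pics/zc.png

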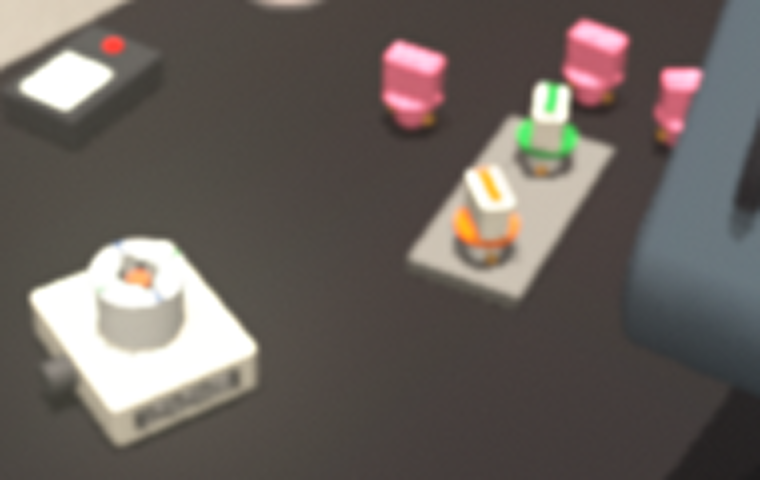

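```bash
cat > h.py <<'E'
import cv2,numpy as np
from rig import calibration
def ray(n,p,z):
    c=calibration(n);K=np.array(c["K"]);T=np.array(c["pose"])
    d=T[:3,:3]@np.linalg.solve(K,[p[0],p[1],1.]);o=T[:3,3]
    return o+d*(z-o[2])/d[2]
def proj(n,P):
    c=calibration(n);K=np.array(c["K"]);T=np.array(c["pose"])
    q=K@(T[:3,:3].T@(np.array(P)-T[:3,3]));return q[:2]/q[2]
def comps(m,mn=2):
    n,l,s,c=cv2.connectedComponentsWithStats(m.astype(np.uint8),connectivity=4)
    return [(s[i,4],tuple(s[i,:4]),c[i],l==i) for i in range(1,n) if s[i,4]>=mn]
E
python3 - <<'E'
from h import *
np.set_printoptions(precision=4,suppress=True)
for n in("top","side"):
    im=np.load(n+"0.npy");hsv=cv2.cvtColor(im,cv2.COLOR_RGB2HSV)
    h,s,v=[hsv[...,i].astype(int) for i in range(3)]
    reg=np.zeros(h.shape,bool)
    if n=="top": reg[140:250,190:390]=1
    else: reg[150:270,200:390]=1
    for nm,lo,hi in(("green",45,80),("orange",5,25),("blue",100,130)):
        for a,b,c,m in comps((h>=lo)&(h<=hi)&(s>(110 if nm!="blue" else 60))&(v>120)&reg):
            print(n,nm,a,b,c, "z72",ray(n,c,.072)[:2],"z85",ray(n,c,.085)[:2], "z79",ray(n,c,.079)[:2],"z35",ray(n,c,.035)[:2])
    if n=="top":
      for nm,mm,z in(("white box",(v>170)&(s<70),.04),("slab",(v>110)&reg,.014)):
        for a,b,c,m in comps(mm&reg,600):
            if nm=="slab" and b[0]<290: continue
            if nm!="slab" and b[0]>290: continue
            cn,_=cv2.findContours(m.astype(np.uint8),cv2.RETR_EXTERNAL,cv2.CHAIN_APPROX_NONE)
            r=cv2.minAreaRect(max(cn,key=cv2.contourArea));bp=cv2.boxPoints(r)
            W=np.array([ray(n,p,z)[:2] for p in bp]);print(nm,a,bp.tolist(),"\n",W,W.mean(0),np.linalg.norm(np.diff(W,axis=0),axis=1),[np.degrees(np.arctan2(*(W[i+1]-W[i])[::-1])) for i in range(3)])
E
```

```text
top green 41 (np.int32(356), np.int32(201), np.int32(12), np.int32(9)) [360.7561 204.1951] z72 [ 0.5286 -0.221 ] z85 [ 0.5271 -0.2187] z79 [ 0.5278 -0.2197] z35 [ 0.5329 -0.2275]
top green 43 (np.int32(362), np.int32(204), np.int32(12), np.int32(9)) [367.6047 208.1628] z72 [ 0.5188 -0.2381] z85 [ 0.5174 -0.2356] z79 [ 0.5181 -0.2368] z35 [ 0.5228 -0.2452]
top green 32 (np.int32(362), np.int32(212), np.int32(12), np.int32(7)) [368.5    215.8125] z72 [ 0.4996 -0.2402] z85 [ 0.4984 -0.2377] z79 [ 0.499  -0.2389] z35 [ 0.503  -0.2474]
top orange 46 (np.int32(219), np.int32(172), np.int32(8), np.int32(8)) [222.3478 175.3043] z72 [0.5975 0.1275] z85 [0.5953 0.126 ] z79 [0.5963 0.1267] z35 [0.6039 0.1318]
top orange 49 (np.int32(311), np.int32(212), np.int32(9), np.int32(12)) [314.1633 217.1837] z72 [ 0.4945 -0.1043] z85 [ 0.4934 -0.1032] z79 [ 0.4939 -0.1037] z35 [ 0.4977 -0.1072]
top orange 42 (np.int32(317), np.int32(214), np.int32(9), np.int32(12)) [321.3095 219.7381] z72 [ 0.4883 -0.1222] z85 [ 0.4873 -0.1209] z79 [ 0.4877 -0.1215] z35 [ 0.4913 -0.1256]
top orange 38 (np.int32(321), np
[... 2478 characters left out ...]
]
side orange 17 (np.int32(320), np.int32(193), np.int32(5), np.int32(7)) [322. 196.] z72 [ 0.4904 -0.1213] z85 [ 0.4814 -0.1082] z79 [ 0.4856 -0.1142] z35 [ 0.5161 -0.1588]
side orange 79 (np.int32(313), np.int32(202), np.int32(17), np.int32(10)) [319.8734 207.4684] z72 [ 0.4631 -0.0768] z85 [ 0.4545 -0.0644] z79 [ 0.4585 -0.0702] z35 [ 0.4874 -0.1121]
side orange 4 (np.int32(322), np.int32(214), np.int32(2), np.int32(2)) [322.5 214.5] z72 [ 0.4392 -0.0585] z85 [ 0.4311 -0.0464] z79 [ 0.4348 -0.052 ] z35 [ 0.4624 -0.0929]
side orange 15 (np.int32(232), np.int32(217), np.int32(5), np.int32(4)) [234.3333 218.7333] z72 [0.604  0.1218] z85 [0.5931 0.1308] z79 [0.5981 0.1267] z35 [0.6351 0.0961]
```

```bash
cat >> h.py <<'E'
from scipy.spatial.transform import Rotation as R
def plan(P,yaw,o,tilt0=True):
    """world TCP target, jaw-x yaw deg -> offset cm, delta_rot deg from measured"""
    Rc=R.from_quat(o["tool_rot"]);y=np.radians(yaw)
    x=np.array([np.cos(y),np.sin(y),0]);z=np.array([0,0,-1.]);Rt=R.from_matrix(np.c_[x,np.cross(z,x),z])
    return np.round(Rc.inv().apply(np.array(P)-o["position"])*100,2),np.round((Rc.inv()*Rt).as_rotvec(degrees=True),2)
E
python3 - <<'E'
from h import *
from rig import get_obs
im=np.load("top0.npy")[200:218,355:381];
hsv=cv2.cvtColor(im,cv2.COLOR_RGB2HSV).astype(int)
g=(hsv[...,0]>45)&(hsv[...,0]<80)&(hsv[...,1]>110)
for a,b,c,m in comps(g,20):
    ys,xs=np.nonzero(m);w=hsv[...,1][m]
    W=np.array([ray("top",(x+355,y+200),.072)[:2] for x,y in zip(xs,ys)])
    u,s,v=np.linalg.svd((W-W.mean(0)));print(a,W.mean(0),s,np.degrees(np.arctan2(v[0,1],v[0,0])))
wh=(hsv[...,2]>190)&(hsv[...,1]<90)
# bar top = white ring + stripe
st=[m for a,b,c,m in comps(g,20)][1]
m=(wh|st).astype(np.uint8);cn,_=cv2.findContours(m,0,cv2.CHAIN_APPROX_NONE);r=cv2.minAreaRect(max(cn,key=cv2.contourArea))
bp=cv2.boxPoints(r)+[355,200];W=np.array([ray("top",p,.072)[:2] for p in bp]);print(W,W.mean(0),[(np.linalg.norm(W[i+1]-W[i]),np.degrees(np.arctan2(*(W[i+1]-W[i])[::-1]))) for i in range(3)])
o=get_obs();print(plan([.519,-.2385,.17],27,o)); print(proj("top",[.38,-.41,.14]))
E
```

```text
41 [ 0.52862154 -0.22098772] [0.05933926 0.01612034] 124.62915899073445
43 [ 0.51883148 -0.23810673] [0.06093158 0.01559735] 122.23911254385628
25 [ 0.50118554 -0.24268334] [0.03133045 0.01072849] 121.38955425169347
[[ 0.51757413 -0.21324733]
 [ 0.54249122 -0.24988169]
 [ 0.52053457 -0.2643767 ]
 [ 0.49570891 -0.22777571]] [ 0.51907721 -0.23882036] [(np.float64(0.04430505812871535), np.float64(-55.77817081174276)), (np.float64(0.02630968994165672), np.float64(-146.56861932477958)), (np.float64(0.04422607351168064), np.float64(124.14819031053636))]
(array([-21.83, -40.16,   5.22]), array([-1.100e-01,  7.000e-02, -9.638e+01]))
[447.06407473 265.15203621]
```

drive_tool([
  {"offset": [-1.5, -2.5, 0], "delta_rot": [0, 0, -6], "jaw": 8},
  {"offset": [-3, -5, 0], "delta_rot": [0, 0, -13], "jaw": 7},
  {"offset": [-4.5, -8, 0], "delta_rot": [0, 0, -20], "jaw": 6},
  {"offset": [-6, -11, 0], "delta_rot": [0, 0, -27], "jaw": 6},
  {"offset": [-7.5, -14, 0], "delta_rot": [0, 0, -34], "jaw": 6},
  {"offset": [-9, -17, 0], "delta_rot": [0, 0, -41], "jaw": 6},
  {"offset": [-10.5, -20, 0], "delta_rot": [0, 0, -48], "jaw": 6},
  {"offset": [-12, -22.5, 0], "delta_rot": [0, 0, -54], "jaw": 6},
], squeeze=20)

```text
time: 0.77
position: [0.3896, -0.3916, 0.2222]
tool_rot: [0.991, -0.131, -0.0, -0.0]
ft_force: [-0.6, -0.2, 0.2]
grip_width: 0.0601
```

Run:
```python
from h import *
from rig import get_obs
o=get_obs();print(o["time"],o["position"],plan([.519,-.2385,.12],33.3,o))
```

```text
0.7667 [ 0.38961848 -0.39158312  0.22221012] (array([  8.53, -18.13,  10.23]), array([-5.000e-02, -1.000e-02, -4.833e+01]))
```

drive_tool([
  {"offset": [1, -3, 0], "delta_rot": [0, 0, -7], "jaw": 6},
  {"offset": [2.5, -6, 0], "delta_rot": [0, 0, -14], "jaw": 6},
  {"offset": [4, -9, 0.5], "delta_rot": [0, 0, -21], "jaw": 6},
  {"offset": [5.5, -12, 2], "delta_rot": [0, 0, -28], "jaw": 6},
  {"offset": [7, -15, 4], "delta_rot": [0, 0, -35], "jaw": 6},
  {"offset": [8.5, -18.1, 6], "delta_rot": [0, 0, -42], "jaw": 6},
  {"offset": [8.5, -18.1, 8], "delta_rot": [0, 0, -48.3], "jaw": 6},
  {"offset": [8.5, -18.1, 8], "delta_rot": [0, 0, -48.3], "jaw": 6},
])

```text
time: 1.43
position: [0.5168, -0.2378, 0.1386]
tool_rot: [0.958, 0.286, -0.003, -0.003]
ft_force: [-0.6, 0.1, -0.7]
grip_width: 0.0603
```

Run:
```python
from h import *
from rig import get_obs,camera
o=get_obs();print(o["time"],o["position"],plan([.519,-.2385,.0425],33.3,o))
for n in("side","top"):
    im=camera(n);np.save(n+"1.npy",im)
    x,y,w,h=(280,120,130,100) if n=="side" else (280,150,130,100)
    cv2.imwrite(f"pics/{n}1.png",cv2.resize(im[y:y+h,x:x+w,::-1],None,fx=5,fy=5,interpolation=cv2.INTER_CUBIC))
```

```text
1.4333 [ 0.51681321 -0.23784972  0.13857655] (array([0.18, 0.25, 9.61]), array([-0.46,  0.18, -0.06]))
```

View pics/side1.png

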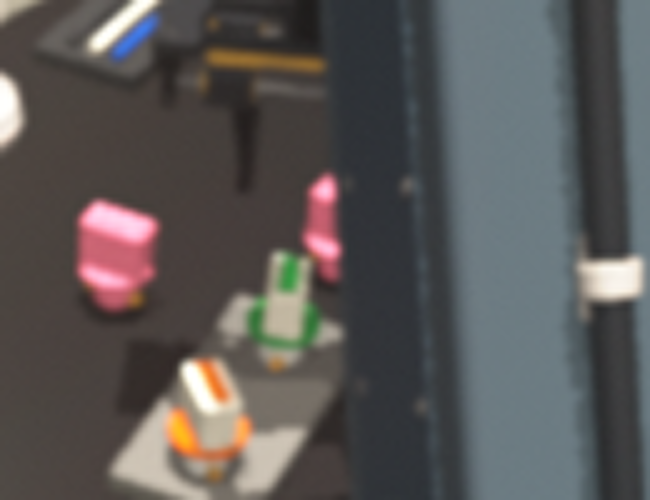

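The side view shows one finger above the green cartridge (at about 337,180), with the arm hiding the other. The cartridge hasn't moved, so I'll descend.

drive_tool([
  {"offset": [0.1, 0.1, 2], "delta_rot": [-0.3, 0.1, 0], "jaw": 6},
  {"offset": [0.1, 0.1, 4], "delta_rot": [-0.3, 0.1, 0], "jaw": 6},
  {"offset": [0.1, 0.1, 6], "delta_rot": [-0.3, 0.1, 0], "jaw": 6},
  {"offset": [0.1, 0.1, 7.5], "delta_rot": [-0.3, 0.1, 0], "jaw": 6},
  {"offset": [0.1, 0.1, 8.5], "delta_rot": [-0.3, 0.1, 0], "jaw": 6},
  {"offset": [0.1, 0.1, 9.2], "delta_rot": [-0.3, 0.1, 0], "jaw": 6},
  {"offset": [0.1, 0.1, 9.2], "delta_rot": [-0.3, 0.1, 0], "jaw": 6},
  {"offset": [0.1, 0.1, 9.2], "delta_rot": [-0.3, 0.1, 0], "jaw": 6},
])

```text
time: 2.2
position: [0.52, -0.2425, 0.0512]
tool_rot: [0.959, 0.283, 0.002, 0.003]
ft_force: [0.1, 0.2, 0.3]
grip_width: 0.0598
```

Run:
```python
from h import *
from rig import get_obs,camera
im=camera("top");im=camera("top");o=get_obs();print(o["time"],o["position"],plan([.519,-.2385,.0425],33.3,o),o["ft_force"])
```

```text
2.3 [ 0.52040956 -0.24244984  0.05163085] (array([ 0.09, -0.41,  0.91]), array([ 0.41, -0.14, -0.43])) [-0.20134082 -0.07718417 -0.35118441]
```

drive_tool([
  {"offset": [0.1, -0.4, 0.4], "delta_rot": [0.4, -0.1, -0.4], "jaw": 6},
  {"offset": [0.1, -0.4, 0.7], "delta_rot": [0.4, -0.1, -0.4], "jaw": 6},
  {"offset": [0.1, -0.4, 0.8], "delta_rot": [0.4, -0.1, -0.4], "jaw": 6},
  {"offset": [0.1, -0.4, 0.85], "delta_rot": [0.4, -0.1, -0.4], "jaw": 6},
  {"offset": [0.1, -0.4, 0.85], "delta_rot": [0.4, -0.1, -0.4], "jaw": 6},
  {"offset": [0.1, -0.4, 0.85], "delta_rot": [0.4, -0.1, -0.4], "jaw": 6},
  {"offset": [0.1, -0.4, 0.85], "delta_rot": [0.4, -0.1, -0.4], "jaw": 6},
  {"offset": [0.1, -0.4, 0.85], "delta_rot": [0.4, -0.1, -0.4], "jaw": 6},
])

```text
time: 2.97
position: [0.5185, -0.2379, 0.0421]
tool_rot: [0.958, 0.287, -0.0, -0.001]
ft_force: [-0.1, -1.1, -0.0]
grip_width: 0.0602
```

Run:
```python
from h import *
from rig import get_obs,camera
im=camera("side");o=get_obs();print(o["time"],o["position"],plan([.519,-.2385,.0425],33.3,o),o["ft_force"])
n="side";x,y,w,h=(280,120,130,100) if n=="side" else (280,150,130,100)
cv2.imwrite(f"pics/{n}2.png",cv2.resize(im[y:y+h,x:x+w,::-1],None,fx=5,fy=5,interpolation=cv2.INTER_CUBIC))
```

```text
3.0167 [ 0.51856656 -0.23795923  0.04210413] (array([ 0.01,  0.07, -0.04]), array([-0.09, -0.  ,  0.01])) [-0.91628224 -0.33362984  0.6044325 ]
```

View pics/side2.png

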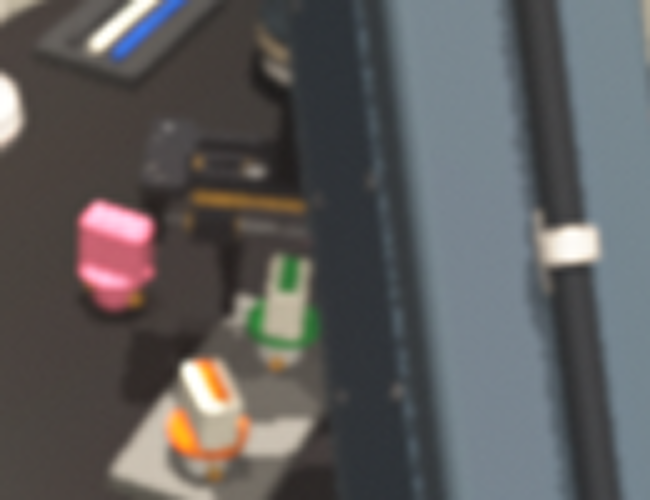

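drive_tool([
  {"offset": [0, 0, 0], "delta_rot": [0, 0, 0], "jaw": 4},
  {"offset": [0, 0, 0], "delta_rot": [0, 0, 0], "jaw": 3},
  {"offset": [0, 0, 0], "delta_rot": [0, 0, 0], "jaw": 2},
  {"offset": [0, 0, 0], "delta_rot": [0, 0, 0], "jaw": 1.5},
  {"offset": [0, 0, 0], "delta_rot": [0, 0, 0], "jaw": 1.5},
  {"offset": [0, 0, 0], "delta_rot": [0, 0, 0], "jaw": 1.5},
  {"offset": [0, 0, 0], "delta_rot": [0, 0, 0], "jaw": 1.5},
  {"offset": [0, 0, 0], "delta_rot": [0, 0, 0], "jaw": 1.5},
], squeeze=50)

```text
time: 3.68
position: [0.5185, -0.2379, 0.0421]
tool_rot: [0.958, 0.287, -0.0, -0.001]
ft_force: [-0.3, -0.3, 0.2]
grip_width: 0.0239
```

drive_tool([
  {"offset": [0, 0, -1], "delta_rot": [0, 0, 0], "jaw": 1.5},
  {"offset": [0, 0, -3], "delta_rot": [0, 0, 0], "jaw": 1.5},
  {"offset": [0, 0, -5], "delta_rot": [0, 0, 0], "jaw": 1.5},
  {"offset": [0, 0, -7], "delta_rot": [0, 0, 0], "jaw": 1.5},
  {"offset": [0, 0, -9], "delta_rot": [0, 0, 0], "jaw": 1.5},
  {"offset": [0, 0, -11], "delta_rot": [0, 0, 0], "jaw": 1.5},
  {"offset": [0, 0, -12], "delta_rot": [0, 0, 0], "jaw": 1.5},
  {"offset": [0, 0, -12], "delta_rot": [0, 0, 0], "jaw": 1.5},
])

```text
time: 4.35
position: [0.5199, -0.2389, 0.1648]
tool_rot: [0.958, 0.287, 0.001, 0.001]
ft_force: [-0.2, -0.3, -2.4]
grip_width: 0.0238
```

Run:
```python
from h import *
from rig import get_obs,camera
o=get_obs();print(o["time"],o["position"],plan([.596,.1264,.15],74.5,o),o["ft_force"],o["grip_width"])
im=camera("side")
n="side";x,y,w,h=(260,80,150,120)
cv2.imwrite(f"pics/{n}3.png",cv2.resize(im[y:y+h,x:x+w,::-1],None,fx=5,fy=5,interpolation=cv2.INTER_CUBIC))
```

```text
4.35 [ 0.51991973 -0.23889366  0.16480042] (array([ 26.42, -26.35,   1.44]), array([ 2.300e-01, -4.000e-02, -4.118e+01])) [-0.24261101 -0.34138257 -2.43395079] 0.023787868794285835
```

View pics/side3.png

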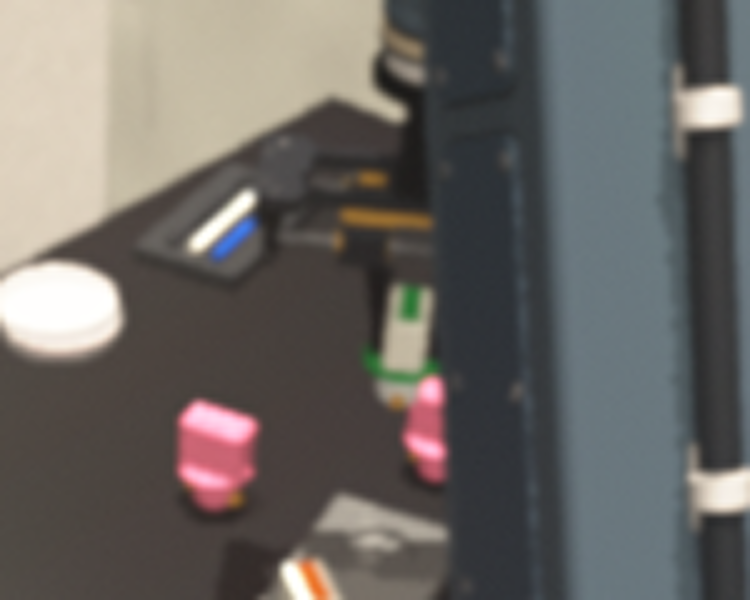

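The cartridge is lifted (opening 23.8 mm). Now I'll carry it to above the socket.

drive_tool([
  {"offset": [1, -1, 0], "delta_rot": [0, 0, -2], "jaw": 1.5},
  {"offset": [2.5, -2.5, 0], "delta_rot": [0, 0, -4], "jaw": 1.5},
  {"offset": [4.5, -4.5, 0], "delta_rot": [0, 0, -7], "jaw": 1.5},
  {"offset": [6.5, -6.5, 0], "delta_rot": [0, 0, -10], "jaw": 1.5},
  {"offset": [8.5, -8.5, 0], "delta_rot": [0, 0, -13], "jaw": 1.5},
  {"offset": [10.5, -10.5, 0], "delta_rot": [0, 0, -16], "jaw": 1.5},
  {"offset": [12.5, -12.5, 0], "delta_rot": [0, 0, -19], "jaw": 1.5},
  {"offset": [14.5, -14.5, 0], "delta_rot": [0, 0, -22], "jaw": 1.5},
])

```text
time: 5.07
position: [0.5587, -0.0346, 0.1604]
tool_rot: [0.885, 0.466, -0.002, -0.002]
ft_force: [-0.3, -0.9, -2.0]
grip_width: 0.0238
```

Run:
```python
from h import *
from rig import get_obs,camera
o=get_obs();print(o["time"],o["position"],plan([.596,.1264,.15],74.5,o),o["ft_force"],o["grip_width"])
```

```text
5.0667 [ 0.55870778 -0.03457868  0.16040622] (array([15.38, -6.03,  1.07]), array([ -0.34,  -0.03, -18.96])) [-0.28996322 -0.881098   -2.01203165] 0.02380677367290512
```

drive_tool([
  {"offset": [2.3, -1, 0], "delta_rot": [0, 0, -3], "jaw": 1.5},
  {"offset": [4.8, -2, 0], "delta_rot": [0, 0, -6], "jaw": 1.5},
  {"offset": [7.3, -3, 0], "delta_rot": [0, 0, -9], "jaw": 1.5},
  {"offset": [9.8, -4, 0], "delta_rot": [0, 0, -12], "jaw": 1.5},
  {"offset": [12, -5, 0], "delta_rot": [0, 0, -15], "jaw": 1.5},
  {"offset": [13.8, -5.5, 0], "delta_rot": [0, 0, -18], "jaw": 1.5},
  {"offset": [14.5, -5.8, 0], "delta_rot": [0, 0, -19], "jaw": 1.5},
  {"offset": [14.5, -5.8, 0], "delta_rot": [0, 0, -19], "jaw": 1.5},
])

```text
time: 5.73
position: [0.5938, 0.1173, 0.1608]
tool_rot: [0.796, 0.605, -0.001, -0.002]
ft_force: [0.5, 0.7, -1.5]
grip_width: 0.0237
```

Run:
```python
from h import *
from rig import get_obs,camera
im=camera("top");t=im
im=camera("side")
o=get_obs();print(o["time"],o["position"],plan([.596,.1264,.14],74.5,o),o["ft_force"],o["grip_width"])
cv2.imwrite("pics/side4.png",cv2.resize(im[120:270,150:310,::-1],None,fx=4,fy=4,interpolation=cv2.INTER_CUBIC));np.save("side4.npy",im)
cv2.imwrite("pics/top4.png",t[:,:,::-1])
```

```text
5.8333 [0.59376797 0.11487643 0.16132027] (array([ 1.17, -0.09,  2.13]), array([-0.22,  0.01, -0.17])) [-0.36391674 -0.65362617 -1.42321982] 0.024040656222532042
```

View pics/side4.png

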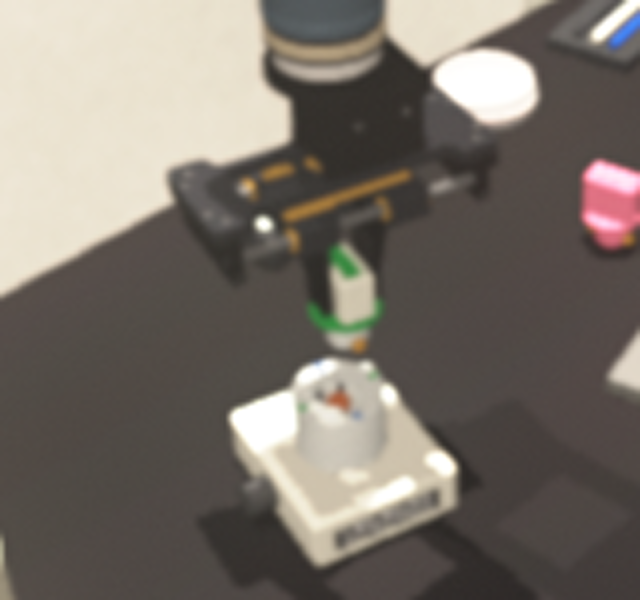

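View pics/top4.png

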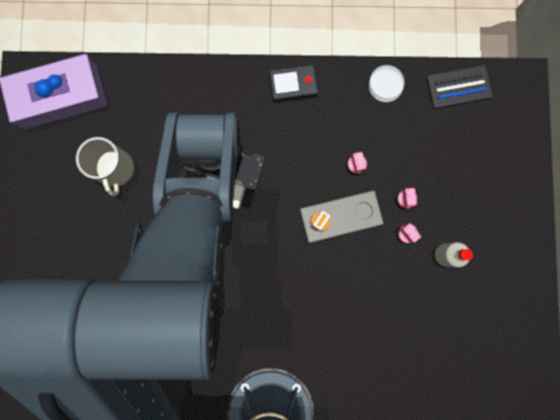

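drive_tool([
  {"offset": [0.4, 0, 0.5], "delta_rot": [-0.2, 0, -0.2], "jaw": 1.5},
  {"offset": [0.8, 0, 1], "delta_rot": [-0.2, 0, -0.2], "jaw": 1.5},
  {"offset": [1.15, -0.05, 1.6], "delta_rot": [-0.2, 0, -0.2], "jaw": 1.5},
  {"offset": [1.15, -0.05, 2.4], "delta_rot": [-0.2, 0, -0.2], "jaw": 1.5},
  {"offset": [1.15, -0.05, 3.0], "delta_rot": [-0.2, 0, -0.2], "jaw": 1.5},
  {"offset": [1.15, -0.05, 3.2], "delta_rot": [-0.2, 0, -0.2], "jaw": 1.5},
  {"offset": [1.15, -0.05, 3.2], "delta_rot": [-0.2, 0, -0.2], "jaw": 1.5},
  {"offset": [1.15, -0.05, 3.2], "delta_rot": [-0.2, 0, -0.2], "jaw": 1.5},
])

```text
time: 6.5
position: [0.5975, 0.1261, 0.1302]
tool_rot: [0.796, 0.605, 0.001, 0.0]
ft_force: [-0.3, 0.2, -1.8]
grip_width: 0.0238
```

Run:
```python
from h import *
from rig import get_obs,camera
im=camera("side")
o=get_obs();print(o["time"],o["position"],plan([.596,.1264,.125],74.5,o),o["ft_force"],o["grip_width"])
cv2.imwrite("pics/side5.png",cv2.resize(im[170:250,195:285,::-1],None,fx=7,fy=7,interpolation=cv2.INTER_CUBIC));np.save("side5.npy",im)
p=o["position"];Rt=R.from_quat(o["tool_rot"]).as_matrix();up=-Rt[:,2]
f=lambda a:((proj("side",a)-[195,170])*7+3).round(0)
# expected pixels (in zoom) of lamp features
print("stripe",f(p+up*.0299),"flange c",f(p-up*.007),"foot",f(p-up*.034))
a=np.linspace(0,2*np.pi,8,endpoint=False)
print("lug+",f(p-up*.027+Rt[:,1]*.02),f(p-up*.027-Rt[:,1]*.02))
yaw=np.radians(-15.5);ex=np.array([np.cos(yaw),np.sin(yaw),0])
S=np.array([.596,.1264,.085]);print("socket",f(S),"notch+-",f(S+ex*.022),f(S-ex*.022),"contact",f(S-[0,0,.006]))
```

```text
6.55 [0.5977284  0.12611497 0.130566  ] (array([-0.02, -0.18,  0.56]), array([ 0.14, -0.07,  0.  ])) [ 0.10231748 -0.26324299 -0.21234919] 0.023498408422661234
stripe [267. 182.] flange c [273. 257.] foot [277. 310.]
lug+ [252. 267.] [300. 327.]
socket [282. 335.] notch+- [256. 302.] [308. 368.] contact [283. 346.]
```

View pics/side5.png

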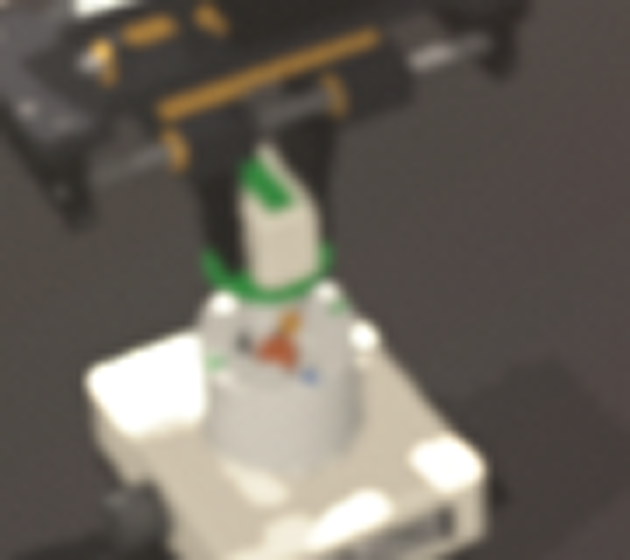

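Run:
```python
from h import *
for n,x0,y0,w,h in(("side",205,195,50,50),("top",203,150,45,45)):
    im=np.load(n+"0.npy").astype(float)[y0:y0+h,x0:x0+w]
    r,g,b=im[...,0],im[...,1],im[...,2]
    for nm,sc in(("blue",b-np.maximum(r,g)),("green",g-np.maximum(r,b))):
        m=sc>12
        for a,bb,c,mm in comps(m,2):
            ys,xs=np.nonzero(mm);ww=sc[mm];c=np.array([(xs*ww).sum(),(ys*ww).sum()])/ww.sum()+[x0,y0]
            print(n,nm,a,c.round(1),ray(n,c,.085)[:2].round(4))
```

```text
side blue 2 [229.  210.6] [0.6281 0.1184]
side green 4 [243.6 212.6] [0.5931 0.0965]
side green 2 [224.5 222. ] [0.6025 0.1575]
top blue 10 [225.3 165.1] [0.6213 0.1193]
top blue 2 [227.  178.5] [0.5873 0.1143]
top blue 17 [218.9 185.2] [0.5702 0.134 ]
top green 4 [211.5 172.5] [0.6019 0.1533]
top green 6 [233.8 177.4] [0.5902 0.0974]
```

drive_tool([
  {"offset": [0.05, -0.05, 0.2], "delta_rot": [0.1, 0, 0], "jaw": 1.5},
  {"offset": [0.05, -0.05, 0.5], "delta_rot": [0.1, 0, 0], "jaw": 1.5},
  {"offset": [0.05, -0.05, 0.8], "delta_rot": [0.1, 0, 0], "jaw": 1.5},
  {"offset": [0.05, -0.05, 1.1], "delta_rot": [0.1, 0, 0], "jaw": 1.5},
  {"offset": [0.05, -0.05, 1.4], "delta_rot": [0.1, 0, 0], "jaw": 1.5},
  {"offset": [0.05, -0.05, 1.6], "delta_rot": [0.1, 0, 0], "jaw": 1.5},
  {"offset": [0.05, -0.05, 1.6], "delta_rot": [0.1, 0, 0], "jaw": 1.5},
  {"offset": [0.05, -0.05, 1.6], "delta_rot": [0.1, 0, 0], "jaw": 1.5},
])

```text
time: 7.22
position: [0.5971, 0.1269, 0.1142]
tool_rot: [0.796, 0.605, 0.0, -0.0]
ft_force: [-0.3, 0.4, -2.7]
grip_width: 0.0238
```

```bash
cat > look.py <<'E'
import sys
from h import *
from rig import get_obs,camera
k=sys.argv[1];z=float(sys.argv[2]);yaw=float(sys.argv[3])
im=camera("side")
o=get_obs();print(o["time"],o["position"],plan([.5974,.1267,z],yaw,o),o["ft_force"],o["moment"],o["grip_width"],"q6",o["q"][5])
cv2.imwrite(f"pics/side{k}.png",cv2.resize(im[170:250,195:285,::-1],None,fx=7,fy=7,interpolation=cv2.INTER_CUBIC))
E
python3 look.py 6 .107 74.3
```

```text
7.2667 [0.59726436 0.12687793 0.11443411] (array([-0.01,  0.02,  0.74]), array([ 0.02, -0.06,  0.22])) [ 0.0095847  -0.03446503 -2.18266252] [ 0.03559147 -0.15942296 -0.0128778 ] 0.02367549304999198 q6 -1.275206372750002
```

View pics/side6.png

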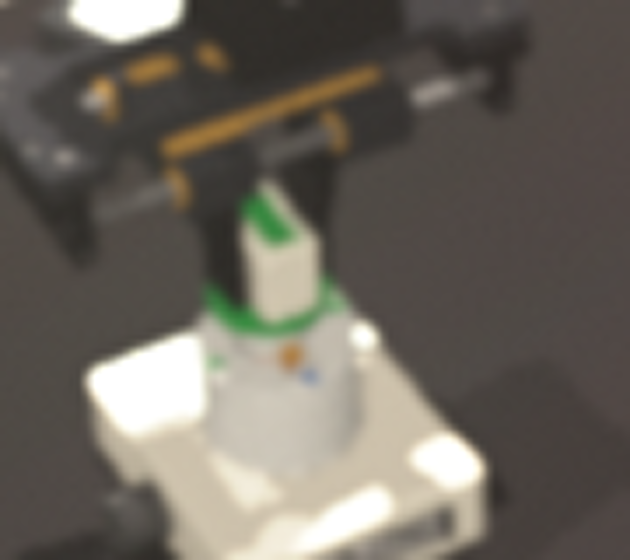

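Run:
```python
from h import *
from rig import get_obs
o=get_obs();p=o["position"];Rt=R.from_quat(o["tool_rot"]).as_matrix();up=-Rt[:,2]
f=lambda a:((proj("side",a)-[195,170])*7+3).round(0)
for r in(.014,.017,.02):print(r,"mid",f(p-up*.027-Rt[:,1]*r),"top",f(p-up*.024-Rt[:,1]*r))
print("foot",f(p-up*.034),"flange",f(p-up*.004),"fl rim left/right",f(p-up*.004+Rt[:,0]*.024),f(p-up*.004-Rt[:,0]*.024),"near",f(p-up*.007-Rt[:,1]*.024))
print("stripe",f(p+up*.0299),[f(p+up*.0299+s*Rt[:,1]*.022+t*Rt[:,0]*.012) for s in(-1,1) for t in(-1,1)])
print("1mm jawx",(f(p+Rt[:,0]*.01)-f(p))/10,"1mm y",(f(p+Rt[:,1]*.01)-f(p))/10)
yaw=np.radians(-15.7);ex=np.array([np.cos(yaw),np.sin(yaw),0])
S=np.array([.5974,.1267,.085])
for r in(.022,.025,.028):print(f(S-ex*r))
```

```text
0.014 mid [295. 351.] top [294. 345.]
0.017 mid [298. 355.] top [298. 349.]
0.02 mid [302. 360.] top [302. 354.]
foot [279. 343.] flange [275. 285.] fl rim left/right [218. 306.] [331. 263.] near [304. 327.]
stripe [269. 217.] [array([326., 239.]), array([267., 261.]), array([271., 174.]), array([214., 195.])]
1mm jawx [-2.4  0.9] 1mm y [-1.2 -1.5]
[305. 367.]
[308. 372.]
[312. 376.]
```

Run:
```python
from h import *
from rig import camera,get_obs
im=camera("side")
o=get_obs();p=o["position"];Rt=R.from_quat(o["tool_rot"]).as_matrix();up=-Rt[:,2]
x0,y0,w,h,k=215,185,42,48,12
z=cv2.resize(im[y0:y0+h,x0:x0+w,::-1],None,fx=k,fy=k,interpolation=cv2.INTER_CUBIC)
f=lambda a:(proj("side",a)-[x0,y0])*k+k/2
def poly(P,c): cv2.polylines(z,[np.array([f(q) for q in P]).round().astype(int)],True,c,1)
B=lambda u,y,x:p+up*u+Rt[:,1]*y+Rt[:,0]*x
poly([B(.03,-.022,-.012),B(.03,-.022,.012),B(.03,.022,.012),B(.03,.022,-.012)],(0,0,255))
poly([B(-.004,-.022,-.012),B(-.004,-.022,.012),B(.03,-.022,.012),B(.03,-.022,-.012)],(0,0,255))
poly([B(-.030,-.02,-.004),B(-.030,-.02,.004),B(-.024,-.02,.004),B(-.024,-.02,-.004)],(255,255,0))
a=np.linspace(0,6.28,40);poly([B(-.004,.024*np.cos(t),.024*np.sin(t)) for t in a],(255,0,255))
poly([np.array([.5974+.032*np.cos(t),.1267+.032*np.sin(t),.085]) for t in a],(0,255,255))
cv2.imwrite("pics/ov.png",z)
```

```text
(no output)
```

View pics/ov.png

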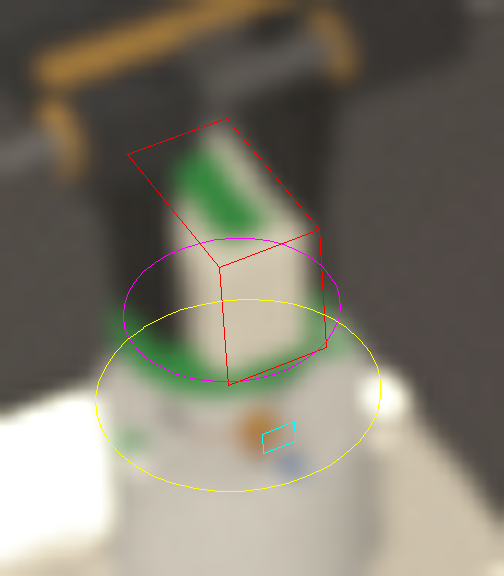

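The overlay puts the lamp's foot inside the hole with little force. The near lug (258,432) sits beside the blue mark (292,465), and the top and side views disagree by about 1 mm. I'll shift by less than 1 mm towards the top-view estimate and push on down, watching the forces.

drive_tool([
  {"offset": [-0.06, -0.06, 0.1], "delta_rot": [0, 0, 0], "jaw": 1.5},
  {"offset": [-0.06, -0.06, 0.2], "delta_rot": [0, 0, 0], "jaw": 1.5},
  {"offset": [-0.06, -0.06, 0.3], "delta_rot": [0, 0, 0], "jaw": 1.5},
  {"offset": [-0.06, -0.06, 0.4], "delta_rot": [0, 0, 0], "jaw": 1.5},
  {"offset": [-0.06, -0.06, 0.5], "delta_rot": [0, 0, 0], "jaw": 1.5},
  {"offset": [-0.06, -0.06, 0.6], "delta_rot": [0, 0, 0], "jaw": 1.5},
  {"offset": [-0.06, -0.06, 0.6], "delta_rot": [0, 0, 0], "jaw": 1.5},
  {"offset": [-0.06, -0.06, 0.6], "delta_rot": [0, 0, 0], "jaw": 1.5},
])

```text
time: 7.98
position: [0.5967, 0.1264, 0.1087]
tool_rot: [0.796, 0.605, 0.001, -0.0]
ft_force: [0.4, -0.2, 2.1]
grip_width: 0.0234
```

```bash
python3 look.py 7 .0945 74.3
```

```text
8.0333 [0.59662593 0.12641942 0.10864402] (array([0.05, 0.07, 1.41]), array([ 0.04, -0.06,  0.22])) [-1.4345861  -0.28875672  2.57902496] [ 0.00045924  0.01456481 -0.03798234] 0.02399437460875901 q6 -1.2758893994355758
```

View pics/side7.png

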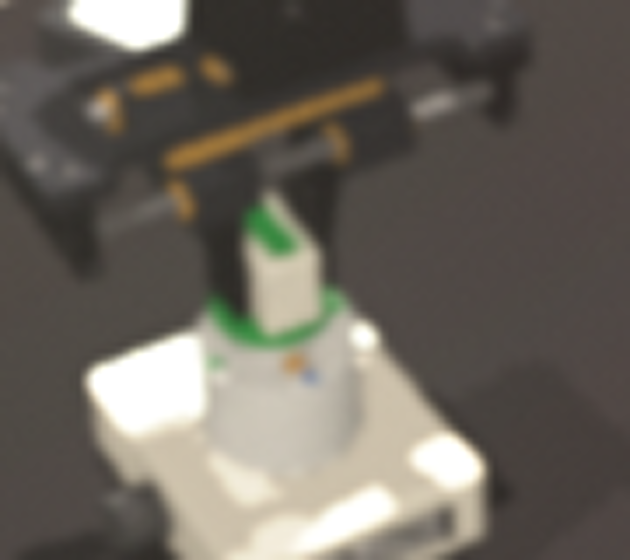

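Force rose about 4.8 N, close to the spring alone (about 4.3 N), so the lugs are going down the notches. I'll push it home.

drive_tool([
  {"offset": [0, 0, 0.2], "delta_rot": [0, 0, 0], "jaw": 1.5},
  {"offset": [0, 0, 0.4], "delta_rot": [0, 0, 0], "jaw": 1.5},
  {"offset": [0, 0, 0.6], "delta_rot": [0, 0, 0], "jaw": 1.5},
  {"offset": [0, 0, 0.8], "delta_rot": [0, 0, 0], "jaw": 1.5},
  {"offset": [0, 0, 1.0], "delta_rot": [0, 0, 0], "jaw": 1.5},
  {"offset": [0, 0, 1.2], "delta_rot": [0, 0, 0], "jaw": 1.5},
  {"offset": [0, 0, 1.3], "delta_rot": [0, 0, 0], "jaw": 1.5},
  {"offset": [0, 0, 1.3], "delta_rot": [0, 0, 0], "jaw": 1.5},
])

```text
time: 8.7
position: [0.5967, 0.1264, 0.0956]
tool_rot: [0.796, 0.605, 0.001, -0.0]
ft_force: [-2.1, -0.5, 7.0]
grip_width: 0.0239
```

```bash
python3 look.py 8 .0935 74.3
```

```text
8.75 [0.59668764 0.1264404  0.09566474] (array([0.04, 0.06, 0.22]), array([ 0.04, -0.07,  0.22])) [-1.66396045 -1.05882273  6.18389465] [-0.07667296  0.18766941 -0.03767332] 0.02328593824382211 q6 -1.2759143930946133
```

View pics/side8.png

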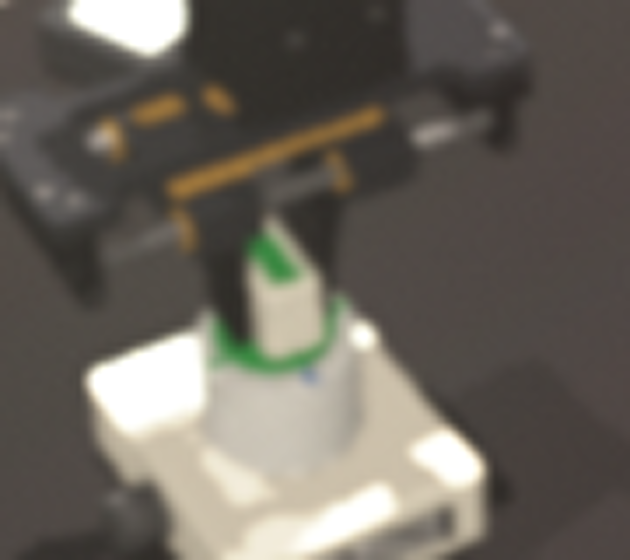

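drive_tool([
  {"offset": [0, 0, 0.1], "delta_rot": [0, 0, 0], "jaw": 1.5},
  {"offset": [0, 0, 0.1], "delta_rot": [0, 0, 4], "jaw": 1.5},
  {"offset": [0, 0, 0.1], "delta_rot": [0, 0, 8], "jaw": 1.5},
  {"offset": [0, 0, 0.1], "delta_rot": [0, 0, 13], "jaw": 1.5},
  {"offset": [0, 0, 0.1], "delta_rot": [0, 0, 18], "jaw": 1.5},
  {"offset": [0, 0, 0.1], "delta_rot": [0, 0, 23], "jaw": 1.5},
  {"offset": [0, 0, 0.1], "delta_rot": [0, 0, 28], "jaw": 1.5},
  {"offset": [0, 0, 0.1], "delta_rot": [0, 0, 30], "jaw": 1.5},
])

```text
time: 9.42
position: [0.5964, 0.1261, 0.0951]
tool_rot: [0.926, 0.378, 0.0, 0.0]
ft_force: [-1.9, -1.5, 8.1]
grip_width: 0.0238
```

```bash
python3 look.py 9 .0935 -11.7
```

```text
9.4667 [0.59646213 0.12609623 0.09506069] (array([0.11, 0.02, 0.16]), array([ 1.000e-02, -4.000e-02,  5.608e+01])) [-1.45394863 -1.06353147  8.33187974] [-0.32975247  0.25801409  0.06692025] 0.023424967675128194 q6 -0.7494109529038063
```

View pics/side9.png

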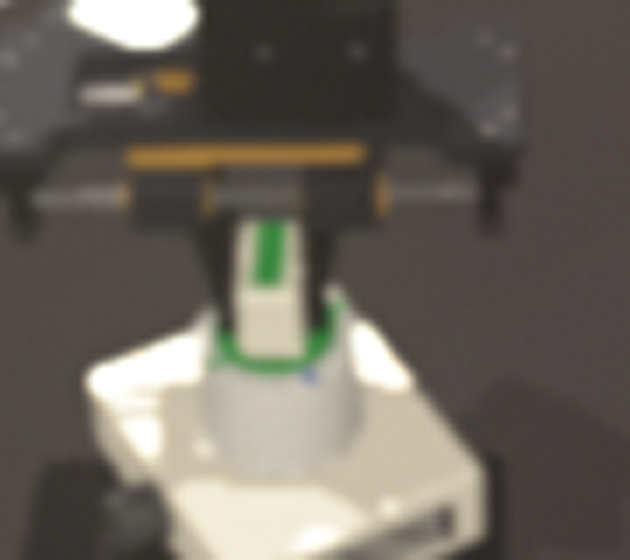

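It turns with the gripper, and the bar now points along the camera axis. The z moment rose by about 0.1 N m, so the rotor is engaged.

drive_tool([
  {"offset": [0, 0, 0.05], "delta_rot": [0, 0, 5], "jaw": 1.5},
  {"offset": [0, 0, 0.05], "delta_rot": [0, 0, 11], "jaw": 1.5},
  {"offset": [0, 0, 0.05], "delta_rot": [0, 0, 17], "jaw": 1.5},
  {"offset": [0, 0, 0.05], "delta_rot": [0, 0, 23], "jaw": 1.5},
  {"offset": [0, 0, 0.05], "delta_rot": [0, 0, 29], "jaw": 1.5},
  {"offset": [0, 0, 0.05], "delta_rot": [0, 0, 35], "jaw": 1.5},
  {"offset": [0, 0, 0.05], "delta_rot": [0, 0, 40], "jaw": 1.5},
  {"offset": [0, 0, 0.05], "delta_rot": [0, 0, 44], "jaw": 1.5},
])

```text
time: 10.13
position: [0.5959, 0.126, 0.0951]
tool_rot: [1.0, 0.003, -0.0, 0.0]
ft_force: [-4.6, -1.9, 10.9]
grip_width: 0.0238
```

```bash
python3 look.py 10 .0935 -11.7
```

```text
10.1833 [0.59597879 0.12598048 0.09504731] (array([ 0.14, -0.07,  0.15]), array([2.000e-02, 1.000e-02, 1.196e+01])) [-3.17035131 -2.16829717 10.84831315] [-0.40639918  0.59325304  0.22831361] 0.023690252807243628 q6 0.02097109219925774
```

drive_tool([
  {"offset": [0, 0, 0.05], "delta_rot": [0, 0, 4], "jaw": 1.5},
  {"offset": [0, 0, 0.05], "delta_rot": [0, 0, 8], "jaw": 1.5},
  {"offset": [0, 0, 0.05], "delta_rot": [0, 0, 11], "jaw": 1.5},
  {"offset": [0, 0, 0.05], "delta_rot": [0, 0, 13], "jaw": 1.5},
  {"offset": [0, 0, 0.05], "delta_rot": [0, 0, 13], "jaw": 1.5},
  {"offset": [0, 0, 0.05], "delta_rot": [0, 0, 13], "jaw": 1.5},
  {"offset": [0, 0, 0.05], "delta_rot": [0, 0, 13], "jaw": 1.5},
  {"offset": [0, 0, 0.05], "delta_rot": [0, 0, 13], "jaw": 1.5},
])

```text
time: 10.85
position: [0.5959, 0.126, 0.095]
tool_rot: [0.994, -0.107, -0.0, 0.0]
ft_force: [-4.4, -0.8, 13.8]
grip_width: 0.0237
```

```bash
python3 look.py 11 .0935 -11.7
```

```text
10.9 [0.59584457 0.12602735 0.0950374 ] (array([ 0.14, -0.1 ,  0.15]), array([ 0.03,  0.01, -0.63])) [-4.24350418 -1.84861409 14.20387054] [-0.32259635  0.79823803  0.42793205] 0.02391463271180718 q6 0.2410576453541502
```

View pics/side11.png

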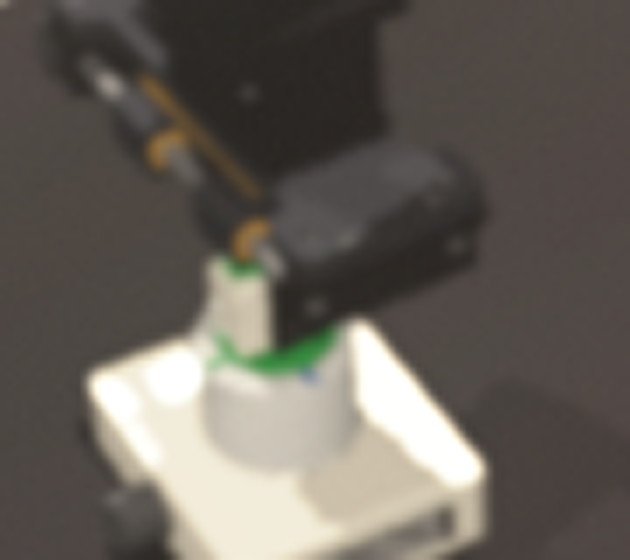

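Run:
```python
from rig import *
o=get_obs();print(o["position"],abs(o["joint_velocities"]).max(),o["grip_width"])
hand_in()
```

```text
[0.59584457 0.12602735 0.0950374 ] 0.001520656048036771 0.02391463271180718
the job is handed in; nothing more can be done
```

The green cartridge is in the lamp house socket, pressed home, turned clockwise to the stop and still gripped. I handed the job in at about 10.9 s; no verdict was reported.

**Last checks:**
- **Seating:** the TCP stopped at z = 0.0950 m, where about 0.0951 m is expected with the flange on the rim. The push is about 16 N, more than the 8.4 N contact spring alone.
- **Turn:** the tool turned 86.6° clockwise, and the last side picture shows the bar near the green mark. The moment rose by about 0.46 N m, well above the 0.2 N m return spring, so it is against the stop.
- **Grip:** the opening is 23.9 mm on the 24 mm bar, set to 50 N, with the arm at rest.
- **Other objects:** in the last full top view, during the carry, the orange cartridge, jug and wash bottle were still in place. The moves after that stayed at the lamp house.

**Disagreement:** the side and top views put the socket centre 1–2 mm apart, so I aimed between them. In the side picture, the lug also looked about 1 px off the predicted spot before insertion. The insertion still went down with little more than the spring force.

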